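# Ring and hand over the top sample tray

## Task

Ring for the lab assistant by pressing the desk bell's plunger fully down and letting it up again. Then free the clinging top (blue) tray from the nested stack by lifting it by its orange corner tab so that it peels up from that corner while the opposite corner still rests on the stack, leaving the other trays standing flat on the bench and the glassware and rack undisturbed. Finish while holding the blue tray still and level by its tab, centred over the green hand-over mat about 15 cm above the bench; do not put it down or let go.

Things in the scene. Friction and masses are not known exactly. Their poses are not given: they have to be found in the camera images.
- tray: Blue top tray, 0.09 kg: pan 120 x 70 x 14 mm (x, y, z) with a flange 150 x 100 mm, 3 mm thick, from 14 to 17 mm above the pan's underside. Origin: centre of the pan's underside; x along the length, z up. An orange tab stands on the flange at its (+x, +y) corner. At the start the pan hangs in the stack's pocket, the flange on its rim.
- tray_tab (a point): Grip point in the orange tab, at (68, 36, 39) mm in the tray's frame. The tab is upright, 10 mm thick along the tray's x, 26 mm wide along y, and stands 33 mm above the flange; this point is 22 mm above the flange, 11 mm below the tab's top. Pinch it from above, fingers closing along the tray's x.
- tray_pivot (a point): The tray's corner opposite the tab, on the flange's underside, at (-75, -50, 14) mm in the tray's frame: the point to turn about when peeling.
- stack: Remaining metal trays, one loose 0.4 kg body, 150 x 100 mm, rim 56 mm high. Origin: centre of underside; axes as the tray's, tray origin 42 mm above it at the start. Two sprung beads in its pocket near the -x end grip the pan's long sides (5 N each) and let go once the pan rises 4 mm there. A level lift drags that end of the stack up; tilting the tray 0.3 rad about the corner opposite the tab frees it.
- mat: The green hand-over mat with a white outline, 190 x 150 mm (x, y), 4 mm thick, fixed flat on the bench. Origin: centre of its underside.
- plunger_top (a point): Centre of the top of the bell's brass plunger head (18 mm across), 62 mm above the bench when up; the steel dome below it is 72 mm across and 45 mm high, on a black foot 80 mm across.
- plunger (a joint): How far the bell's plunger is pressed down, m: 0 up, 0.006 at the stop. The spring needs about 2 N to start and 5 N at the stop, and pushes it up again.
- beaker: Bystander: open glass beaker, 68 mm across, 85 mm high. Origin: centre of its underside. Beaker and bottle may swap places.
- bottle: Bystander: amber bottle, 60 mm across, 115 mm high. Origin: centre of its underside.
- rack: Bystander: wooden rack, 170 x 70 mm, with glass tubes and droppers, about 126 mm high overall. Origin: centre of its underside.
There are look-alikes about, which are no part of the job. There is more than one size of the tray; the job needs the larger. Leave any red look-alike of the part that bears plunger_top alone.

How it is judged (in metres and radians):
On the way, in this order (a step that is already met when the one before it is completed fails the run):
1. the bell's plunger is pressed down to its stop (within 1 mm) (value of joint plunger above 0.005 m), for 0.02 s.
2. the plunger is up again (value of joint plunger below 0.0015 m), for 0.02 s.
3. the tray is tilted, its tab corner raised at least 20 mm, while the other trays stand flat and its opposite corner is still within 8 mm of where it lay on the stack's rim (z of tray_tab in the frame of stack above 0.101 m and z of tray_pivot in the frame of stack below 0.064 m and horizontal distance between tray_pivot and stack below 0.105 m and angle between tray's own z axis and vertical above 0.1 rad and angle between stack's own z axis and vertical below 0.1 rad), for 0.04 s.
At the end, for the whole second after the job is handed in: Blue tray gripped by its tab, still, level within 0.2 rad, centre within 40 mm of the mat's centre from above, underside 110 to 200 mm above the bench, not touching the stack; bell plunger up; remaining stack at rest flat on the bench within 60 mm of its start (contact force between the fingers and tray above 1 N and distance between tray_tab and the grasp point below 0.04 m and contact force between tray and stack below 0.05 N and horizontal distance between tray and mat below 0.04 m and height (world z) of tray between 0.11 and 0.2 m and angle between tray's own z axis and vertical below 0.2 rad and linear speed of tray below 0.03 m/s and value of joint plunger below 0.0015 m and height (world z) of stack below 0.005 m and angle between stack's own z axis and vertical below 0.05 rad and distance of stack from where it was at the start of the episode below 0.06 m and linear speed of stack below 0.02 m/s); the arm keeps its last pose, push and grip.
It fails at once if the rest of the stack is lifted or tipped up off the bench (centre over 20 mm up, or tilted over 0.13 rad) (height (world z) of stack above 0.02 m or angle between stack's own z axis and vertical above 0.13 rad).
It fails at once if the beaker, bottle or rack is moved more than 25 mm or tipped (distance of any of beaker, bottle, rack from where it was at the start of the episode above 0.025 m or angle between any of beaker, bottle, rack's own z axis and vertical above 0.3 rad).
It also fails if it takes over 58 s, if anything falls off the work surface, if the arm or the gripper's body presses on something with over 40 N, if the wrist force passes 120 N, or if a joint passes its speed limit or range.

## Robot

A 6-joint arm with a two-finger parallel gripper is mounted at the origin on the work surface. World frame = base frame: x ahead of the robot, y to its left, z up, the work surface at z = 0. Lengths are in mm, angles in degrees, forces in N, time in s.
With the tool pointing down it reaches from about 250 to 800 mm from the base axis. Payload 8.5 kg.
Tool frame: the origin (TCP) lies midway between the tips of the shut fingers; the grasp point (between the pads) lies 19 mm behind it (tcp_to_grasp is the distance from the TCP to the grasp point, in mm); y points along the fingers, z is the direction in which the jaws open and shut, and the axes are right-handed (so a half turn about y gives the same grasp; the last joint's range is limited). The gripper opens to 85 mm and grips with 20 to 120 N. Pads are 22 mm wide; open, the fingers measure 114 mm over their backs; the gripper's body (76 mm by 85 mm) begins 54 mm behind the grasp point. The pads swing forward as they close: fully open they stand 13 mm farther back than shut.
Start: joints at [-71.391, 13.648, -0.773, 75.585, 0, 90], TCP at [167.522, -497.509, 231.276] pointing down, gripper open.
Joint ranges: [-152.45, 152.45], [-59.26, 108.67], [-65.41, 83.53], [-104.44, 129.93], [-82.83, 76.93], [-180, 180]. Speed limits (degrees/s): [127.2, 127.2, 159.86, 180, 180, 180].

## Interface

Orientations are given as a 3x3 rotation matrix whose columns are the frame's x, y, z axes.
In Python, from plant import * gives the robot as it stands. The module is installed in compiled form; this text tells all that it offers.
- The arm moves only by the tool move_arm, never from a script. Its arguments are lists of equal length, an entry for each row: "twist": the turn, a rotation vector about the tool's x, y, z in rad, a list of three; "delta_pos": the shift along the tool's x, y, z in m, a list of three; "grip": the closure, from 0 (fully open) to 1 (shut). A call has exactly 10 rows; each row is the pose to reach, as a shift and turn from the pose measured when the call began, along the tool's axes at that moment; what a row does not reach only later rows make up. A row lasts 1/12 s, in which the tool goes at most 41.7 mm and 7.16 degrees, less where a joint would pass 70% of its speed; a pose out of reach is approached as far as the arm can. A call with a gripper value outside its range is refused whole. The fingers move at their own pace and stop on an object; "force" is the grip in N (left out, the last holds). Time passes only in rows, so rows that repeat a pose let the fingers close, or fill a call up. It gives the time, the measured TCP pose, the force and the opening at its end, in the units of the state.
- sense(): the state, without advancing time (a new reading comes with each control period).
- grab_frame(name): name is "scene" or "top" or "wrist"; returns (picture, depth): 480x640x3 uint8, red, green, blue; 480x640 float32, mm along the optical axis (not along the pixel's ray), 0 where there is no reading.
- camera_params(name): a dict with "fovy" (degrees; the focal length in pixels is half the picture's height over the tangent of half this angle, whatever the lens; pixels are square), "cx", "cy" (the principal point, pixels), "position" and "attitude" of the camera in the world; the wrist camera has in their place "mount" (4x4, takes a point from camera to tool coordinates, whose origin is the TCP and whose axes are the tool frame's). Camera axes: x right, y down, z forward; pixel columns grow to the right and rows downward; lengths in mm; the calibration is good to about 2 mm. A picture is of the moment at which its call begins: read the wrist's pose just before it. camera_params takes no time and is no camera call.
- close_job(): hands the job in, once; it reports no verdict.
The state is a dict: "t": time; "joint_positions": joint angles; "qvel": joint speeds; "joint_torque": joint torques, N m; "tcp_pos": TCP position; "tcp_rot": TCP orientation; "wrist_force": force on the tool from outside, world axes, zero at the start; "ft_torque": the same for the moment, N m; "grip_width": finger opening in mm.
Only numpy, scipy, OpenCV 4.12 (cv2) and the standard library are available. Lean on these libraries where they do the work, as an engineer would, in place of code of your own. Each camera call takes 0.05 s, during which the arm holds its last target. There are 200 camera calls.

## Working session

There is one attempt and no reset: what is moved stays moved. The work goes in short steps, Python scripts to look and compute and a tool call to move; the robot and the scene stay as the last step left them, time stands still between calls to the robot, and variables do not carry over. Pictures are saved under pics/ and viewed, about 8 in all and at most 12, crops included, and the job is handed in when it is done.

Besides the shell and the picture viewer there is one more tool, called after ">>>" as name(argument=value, ...) on one line, values as JSON. move_arm: Moves the arm, as the interface text tells. Its arguments: {"type":"object","properties":{"twist":{"type":"array"},"delta_pos":{"type":"array"},"grip":{"type":"array"},"force":{"type":"number"}},"required":["twist","delta_pos","grip"]}

```bash
mkdir -p pics; cat > h.py <<'E'
from plant import *
import numpy as np, cv2
def f(p): return 240/np.tan(np.radians(p["fovy"])/2)
def cam(name,s=None):
    p=camera_params(name)
    if name=="wrist":
        M=np.array(p["mount"]);T=np.eye(4);T[:3,:3]=s["tcp_rot"];T[:3,3]=s["tcp_pos"];M=T@M
        return p,M[:3,:3],M[:3,3]
    return p,np.array(p["attitude"]),np.array(p["position"])
def pts(name,d,s=None):
    p,R,t=cam(name,s);F=f(p);v,u=np.mgrid[:480,:640]
    c=np.stack([(u-p["cx"])/F*d,(v-p["cy"])/F*d,d],-1)
    return c@R.T+t
def ray(name,uv,z,s=None):
    p,R,t=cam(name,s);F=f(p)
    d=R@np.array([(uv[0]-p["cx"])/F,(uv[1]-p["cy"])/F,1]);return t+d*(z-t[2])/d[2]
def save(n,im): cv2.imwrite("pics/"+n,cv2.cvtColor(im,cv2.COLOR_RGB2BGR))
E
python3 - <<'E'
from h import *
s=sense();print(s["t"],s["tcp_pos"],s["tcp_rot"],s["grip_width"])
for n in("scene","top"):
    im,d=grab_frame(n);save(n+"0.png",im);np.savez(n+"0.npz",im=im,d=d)
    print({k:v for k,v in camera_params(n).items()})
print(camera_params("wrist"))
E
```

```text
0.0 [ 167.3909562  -497.15542117  230.69293632] [[-9.47717996e-01 -4.67519229e-04  3.19108731e-01]
 [-3.19109072e-01  1.30876752e-03 -9.47717092e-01]
 [ 2.54368216e-05 -9.99999034e-01 -1.38953216e-03]] 85.58286551552337
{'fovy': 42.54217508296667, 'cx': 317.65436766656217, 'cy': 239.93157982062587, 'position': array([1351.41253689,  -23.50191545,  963.83675016]), 'attitude': array([[-0.11569825,  0.73932102, -0.66333879],
       [ 0.99327895,  0.08832906, -0.07479904],
       [ 0.00329159, -0.66753458, -0.74457152]])}
{'fovy': 48.566996911357556, 'cx': 324.9806866796215, 'cy': 243.94469291162966, 'position': array([ 451.1307246 ,  -93.20885524, 1320.34545554]), 'attitude': array([[ 0.01654581, -0.99536771,  0.09470675],
       [-0.99953023, -0.01890989, -0.02411918],
       [ 0.02579834, -0.09426318, -0.99521299]])}
{'fovy': 69.4061194918653, 'cx': 318.63833024280564, 'cy': 243.2941981328197, 'mount': array([[-6.28297283e-04,  9.53621065e-01,  3.01009086e-01,
        -7.81653510e+01],
       [ 8.54232985e-04, -3.01008524e-01,  9.53621067e-01,
        -1.43042295e+02],
       [ 9.99999438e-01,  8.56289415e-04, -6.25491731e-04,
         6.60662175e-02],
       [ 0.00000000e+00,  0.00000000e+00,  0.00000000e+00,
         1.00000000e+00]])}
```

View pics/top0.png

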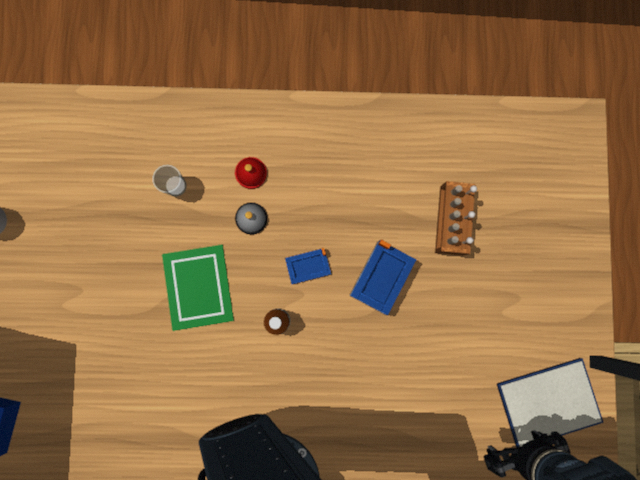

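View pics/scene0.png

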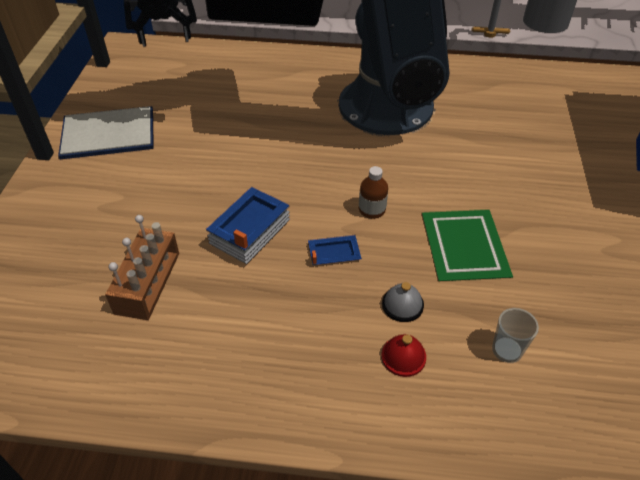

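The top view shows two blue trays: the small one at (309,266) and the large one on the metal stack at (386,278) with its orange tab at (385,245). The large one on the stack is the one I need. There are two bells: steel at (251,217), which is the target, and red at (250,172), to be left alone. The mat is at (198,288), the bottle at (277,321), the beaker at (169,180) and the rack at (457,220).

```bash
python3 - <<'E'
from h import *
Z=np.load("top0.npz");im,d=Z["im"],Z["d"];P=pts("top",d)
hsv=cv2.cvtColor(im,cv2.COLOR_RGB2HSV)
def comp(m,x0,y0,x1,y1):
    q=np.zeros_like(m);q[y0:y1,x0:x1]=m[y0:y1,x0:x1];return q
blue=cv2.inRange(hsv,(100,120,40),(130,255,255));org=cv2.inRange(hsv,(3,170,120),(16,255,255));grn=cv2.inRange(hsv,(50,120,40),(80,255,255))
def big(m): 
    c,_=cv2.findContours(m,cv2.RETR_EXTERNAL,cv2.CHAIN_APPROX_NONE);return max(c,key=cv2.contourArea)
def rect(m,z,n="top"):
    c=big(m)[:,0]; w=np.array([ray(n,u,z)[:2] for u in c],np.float32)
    r=cv2.minAreaRect(w);print(np.round(r[0],1),np.round(r[1],1),round(r[2],1));print(np.round(cv2.boxPoints(r),1).tolist());return r
print("tray");rect(comp(blue|org,340,230,430,325),59); rect(comp(blue,340,230,430,325),59)
print("tab");m=comp(org,370,230,400,260);print((m>0).sum());q=P[m>0];print(np.round(q[q[:,2]>85].mean(0),1),q[:,2].max());rect(m,92)
print("mat");rect(comp(grn,150,230,250,340),4)
# bell
br=comp(cv2.inRange(hsv,(12,90,90),(30,255,255)),238,205,265,230);ys,xs=np.nonzero(br);print("plunger",xs.mean(),ys.mean(),len(xs),ray("top",(xs.mean(),ys.mean()),62))
q=P[200:240,230:275].reshape(-1,3);q=q[(q[:,2]>56)&(q[:,2]<75)];print(q.mean(0),len(q),q[:,2].max())
for n,b in(("beaker",(150,160,190,198)),("bottle",(262,308,292,336)),("rack",(434,178,482,258)),("stackarea",(345,235,425,320)),("small",(283,245,335,287)),("red",(232,155,270,190))):
    q=P[b[1]:b[3],b[0]:b[2]].reshape(-1,3);q=q[q[:,2]>15];print(n,np.round(np.percentile(q,[1,50,99],axis=0),0).tolist())
cr=np.vstack([cv2.resize(im[150:240,230:290],(480,720))[:300*1], ]) if 0 else cv2.resize(im[150:330,230:430],(800,720),interpolation=cv2.INTER_CUBIC)
S=np.load("scene0.npz")["im"]
a=cv2.resize(im[200:330,230:430],(800,520),interpolation=cv2.INTER_CUBIC)[:, :]
b=cv2.resize(S[180:380,200:440],(480,400));save("crop.png",np.hstack([cv2.resize(a,(480*1,312)),np.zeros((312,0,3),np.uint8)]) if 0 else np.vstack([cv2.resize(im[195:320,230:430],(480,300),interpolation=cv2.INTER_CUBIC),b[:290]]))
# scene: tab & plunger for cross-check
h2=cv2.cvtColor(S,cv2.COLOR_RGB2HSV);o2=comp(cv2.inRange(h2,(3,170,120),(16,255,255)),225,220,255,255);ys,xs=np.nonzero(o2);print(xs.min(),xs.max(),ys.min(),ys.max());print("scene tab top",ray("scene",(xs.mean(),ys.min()+1),92))
b2=comp(cv2.inRange(h2,(12,90,90),(30,255,255)),395,275,415,293);ys,xs=np.nonzero(b2);print(len(xs),"scene pl",ray("scene",(xs.mean(),ys.mean()),60),xs.mean(),ys.mean())
E
```

```text
tray
[ 496.3 -264. ] [ 98.8 151.9] 63.0
[[406.20001220703125, -273.5], [541.5, -342.6000061035156], [586.4000244140625, -254.60000610351562], [451.1000061035156, -185.5]]
[ 494.6 -263.1] [ 98.8 148.1] 63.0
[[406.20001220703125, -273.5], [538.0, -340.79998779296875], [583.0, -252.8000030517578], [451.1000061035156, -185.5]]
tab
49
[ 571.8 -261.7   91.7] 96.96606892880413
[ 571.5 -262. ] [25.   9.5] 64.3
[[561.7999877929688, -271.20001220703125], [570.2999877929688, -275.29998779296875], [581.0999755859375, -252.6999969482422], [572.5999755859375, -248.6999969482422]]
mat
[464.6 186.2] [188.5 149.4] 10.2
[[358.5, 242.89999389648438], [385.1000061035156, 95.9000015258789], [570.5999755859375, 129.39999389648438], [544.0999755859375, 276.5]]
plunger 249.31578947368422 212.97368421052633 76 [641.52433417  57.72722275  62.        ]
[638.65617564  61.20395399  62.39106727] 44 67.51162545738885
beaker [[685.0, 219.0, 17.0], [722.0, 261.0, 64.0], [749.0, 284.0, 90.0]]
bottle [[361.0, -42.0, 35.0], [390.0, -15.0, 84.0], [418.0, 15.0, 120.0]]
rack [[556.0, -476.0, 16.0], [638.0, -434.0, 65.0], [727.0, -399.0, 127.0]]
stackarea [[417.0, -329.0, 28.0], [495.0, -261.0, 55.0], [575.0, -186.0, 95.0]]
small [[451.0, -133.0, 15.0], [537.0, -98.0, 17.0], [566.0, -27.0, 1320.0]]
red [[720.0, 32.0, 16.0], [748.0, 62.0, 37.0], [784.0, 98.0, 65.0]]
234 245 230 237
scene tab top [ 569.55476904 -262.5512862    92.        ]
240 scene pl [628.11784915  58.78879211  60.        ] 404.99583333333334 280.72083333333336
```

View pics/crop.png

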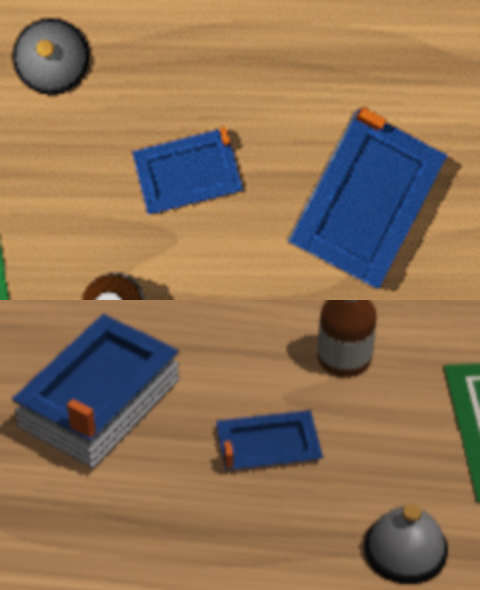

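The crop confirms the targets: the large blue tray sits on the silver stack with its orange tab at a corner, and the steel bell has a brass plunger. The small tray lies flat on the bench. I'll move to the bell first.

```bash
cat >> h.py <<'E'
from scipy.spatial.transform import Rotation as Ro
def down(yaw):
    c,s=np.cos(np.radians(yaw)),np.sin(np.radians(yaw))
    return np.array([[s,0,c],[-c,0,s],[0,-1,0]],float)
def goal(pos,R):
    s=sense();T=np.array(s["tcp_rot"])
    print("dpos m",np.round(T.T@(np.array(pos)-s["tcp_pos"])/1000,4).tolist(),"twist",np.round(Ro.from_matrix(T.T@R).as_rotvec(),4).tolist())
E
python3 -c "
from h import *
goal([638,60,190],down(5))"
```

```text
dpos m [-0.6238, 0.0412, -0.3779] twist [0.0011, -1.3333, -0.0008]
```

>>> move_arm(twist=[[0.001,-1.333,-0.001],[0.001,-1.333,-0.001],[0.001,-1.333,-0.001],[0.001,-1.333,-0.001],[0.001,-1.333,-0.001],[0.001,-1.333,-0.001],[0.001,-1.333,-0.001],[0.001,-1.333,-0.001],[0.001,-1.333,-0.001],[0.001,-1.333,-0.001]], delta_pos=[[-0.624,0.02,-0.378],[-0.624,0.02,-0.378],[-0.624,0.02,-0.378],[-0.624,0.02,-0.378],[-0.624,0.02,-0.378],[-0.624,0.02,-0.378],[-0.624,0.02,-0.378],[-0.624,0.02,-0.378],[-0.624,0.02,-0.378],[-0.624,0.02,-0.378]], grip=[1,1,1,1,1,1,1,1,1,1], force=30)

```text
t: 0.93
tcp_pos: [436.9, -177.2, 219.7]
tcp_rot: [[0.01, -0.0, 1.0], [-1.0, -0.0, 0.01], [0.0, -1.0, -0.0]]
wrist_force: [1.1, -1.6, 0.4]
grip_width: 0.2
```

```bash
python3 -c "
from h import *
print(sense()['tcp_pos'],sense()['grip_width'])
goal([638,60,190],down(5))"
```

```text
[ 436.9084204  -177.23868126  219.72905926] 0.2222729415495559
dpos m [-0.2352, 0.0297, 0.2035] twist [0.0002, -0.0771, 0.0001]
```

>>> move_arm(twist=[[0,-0.077,0],[0,-0.077,0],[0,-0.077,0],[0,-0.077,0],[0,-0.077,0],[0,-0.077,0],[0,-0.077,0],[0,-0.077,0],[0,-0.077,0],[0,-0.077,0]], delta_pos=[[-0.235,0.03,0.204],[-0.235,0.03,0.204],[-0.235,0.03,0.204],[-0.235,0.03,0.204],[-0.235,0.03,0.204],[-0.235,0.03,0.204],[-0.235,0.03,0.204],[-0.235,0.03,0.204],[-0.235,0.03,0.204],[-0.235,0.03,0.204]], grip=[1,1,1,1,1,1,1,1,1,1])

```text
t: 1.77
tcp_pos: [638.5, 61.0, 188.3]
tcp_rot: [[0.089, -0.002, 0.996], [-0.996, -0.0, 0.089], [0.0, -1.0, -0.002]]
wrist_force: [-0.3, -0.5, 0.2]
grip_width: 0.2
```

```bash
python3 - <<'E'
from h import *
s=sense();print(s["t"],s["tcp_pos"],s["wrist_force"])
im,d=grab_frame("wrist");save("w1.png",im);np.savez("w1.npz",im=im,d=d)
P=pts("wrist",d,s);hsv=cv2.cvtColor(im,cv2.COLOR_RGB2HSV)
near=(np.hypot(P[...,0]-638,P[...,1]-60)<60)&(d>0)
m=near&(P[...,2]>57)&(P[...,2]<75);print(m.sum(),P[m].mean(0) if m.any() else "")
v,u=np.nonzero(m)
if len(u):print(u.mean(),v.mean(),u.min(),u.max(),v.min(),v.max(),ray("wrist",(u.mean(),v.mean()),62,s), np.percentile(P[m][:,2],[10,50,90]))
E
```

```text
1.7667 [638.51301021  60.99435239 188.25804177] [-0.31366378 -0.47674532  0.17956889]
366 [640.20725687  60.67989864  62.16138192]
319.6366120218579 234.9153005464481 309 330 225 245 [640.2111263   60.65113113  62.        ] [61.03255053 62.32686957 63.16225755]
```

View pics/w1.png

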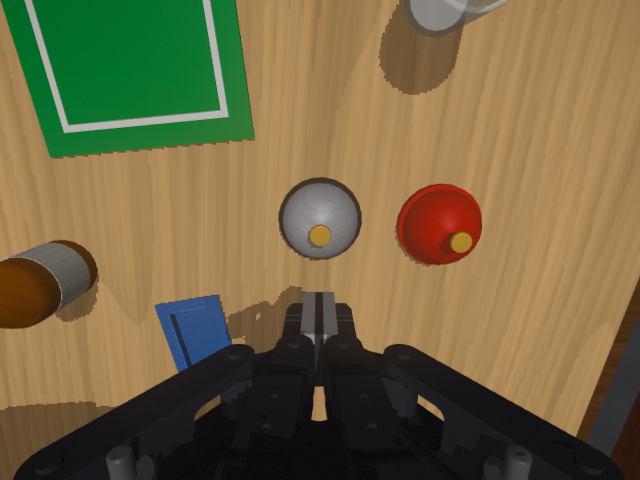

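The wrist view shows the steel bell with its plunger at (320,235), and the red look-alike at (460,242) well clear. Two independent measurements put the plunger at (640,61,62). I'll go down onto it.

>>> move_arm(twist=[[0,0,0],[0,0,0],[0,0,0],[0,0,0],[0,0,0],[0,0,0],[0,0,0],[0,0,0],[0,0,0],[0,0,0]], delta_pos=[[0,0.03,0.002],[0,0.06,0.002],[0,0.09,0.002],[0,0.105,0.002],[0,0.115,0.002],[0,0.12,0.002],[0,0.122,0.002],[0,0.122,0.002],[0,0.122,0.002],[0,0.122,0.002]], grip=[1,1,1,1,1,1,1,1,1,1])

```text
t: 2.65
tcp_pos: [640.5, 60.1, 68.1]
tcp_rot: [[0.088, -0.0, 0.996], [-0.996, -0.0, 0.088], [0.0, -1.0, -0.0]]
wrist_force: [-0.1, -0.1, -0.2]
grip_width: 0.2
```

>>> move_arm(twist=[[0,0,0],[0,0,0],[0,0,0],[0,0,0],[0,0,0],[0,0,0],[0,0,0],[0,0,0],[0,0,0],[0,0,0]], delta_pos=[[0,0.002,0],[0,0.004,0],[0,0.006,0],[0,0.007,0],[0,0.008,0],[0,0.009,0],[0,0.009,0],[0,0.009,0],[0,0.009,0],[0,0.009,0]], grip=[1,1,1,1,1,1,1,1,1,1])

```text
t: 3.48
tcp_pos: [640.7, 60.1, 59.3]
tcp_rot: [[0.088, 0.0, 0.996], [-0.996, -0.0, 0.088], [0.0, -1.0, 0.0]]
wrist_force: [-0.3, 0.3, 2.9]
grip_width: 0.0
```

>>> move_arm(twist=[[0,0,0],[0,0,0],[0,0,0],[0,0,0],[0,0,0],[0,0,0],[0,0,0],[0,0,0],[0,0,0],[0,0,0]], delta_pos=[[0,0.001,0],[0,0.002,0],[0,0.003,0],[0,0.004,0],[0,0.0045,0],[0,0.005,0],[0,0.005,0],[0,0.005,0],[0,0.005,0],[0,0.005,0]], grip=[1,1,1,1,1,1,1,1,1,1])

```text
t: 4.32
tcp_pos: [640.8, 60.2, 55.9]
tcp_rot: [[0.088, 0.002, 0.996], [-0.996, -0.0, 0.088], [0.0, -1.0, 0.002]]
wrist_force: [-5.0, -0.6, 18.4]
grip_width: 0.3
```

Force is 18 N against the 5 N expected at the stop, so the plunger is bottomed. I'll release it and move on to the tray.

>>> move_arm(twist=[[0,0,0],[0,0,0],[0,0,0],[0,0,0],[0,0,0],[0,0,0],[0,0,0],[0,0,0],[0,0,0],[0,0,0]], delta_pos=[[0,-0.005,0],[0,-0.01,0],[0,-0.02,0],[0,-0.05,0],[0,-0.08,0],[0,-0.11,0],[0,-0.15,0],[0,-0.15,0],[0,-0.15,0],[0,-0.15,0]], grip=[1,1,1,1,1,1,1,0.5,0.5,0.5])

```text
t: 5.15
tcp_pos: [640.3, 60.1, 205.6]
tcp_rot: [[0.088, 0.001, 0.996], [-0.996, -0.0, 0.088], [0.0, -1.0, 0.001]]
wrist_force: [-0.1, 0.2, -0.3]
grip_width: 36.0
```

```bash
python3 -c "
from h import *
goal([572,-262,190],down(-27))"
```

```text
dpos m [0.3149, 0.0156, -0.0964] twist [-0.0013, 0.5592, -0.0001]
```

>>> move_arm(twist=[[0,0.559,0],[0,0.559,0],[0,0.559,0],[0,0.559,0],[0,0.559,0],[0,0.559,0],[0,0.559,0],[0,0.559,0],[0,0.559,0],[0,0.559,0]], delta_pos=[[0.315,0.016,-0.096],[0.315,0.016,-0.096],[0.315,0.016,-0.096],[0.315,0.016,-0.096],[0.315,0.016,-0.096],[0.315,0.016,-0.096],[0.315,0.016,-0.096],[0.315,0.016,-0.096],[0.315,0.016,-0.096],[0.315,0.016,-0.096]], grip=[0.5,0.5,0.5,0.5,0.5,0.5,0.5,0.5,0.5,0.5])

```text
t: 5.98
tcp_pos: [570.7, -264.0, 187.4]
tcp_rot: [[-0.457, -0.002, 0.889], [-0.889, 0.001, -0.457], [-0.0, -1.0, -0.002]]
wrist_force: [-0.3, 0.2, 0.1]
grip_width: 42.8
```

```bash
python3 - <<'E'
from h import *
s=sense();print(s["t"],s["tcp_pos"],s["grip_width"])
im,d=grab_frame("wrist");save("w2.png",im);np.savez("w2.npz",im=im,d=d)
P=pts("wrist",d,s);hsv=cv2.cvtColor(im,cv2.COLOR_RGB2HSV)
o=cv2.inRange(hsv,(3,170,100),(16,255,255))>0
near=(np.hypot(P[...,0]-572,P[...,1]+262)<45)&(d>0)&o
z=P[near][:,2];print(near.sum(),np.percentile(z,[50,98]))
m=near&(P[...,2]>88);print(m.sum(),P[m].mean(0))
v,u=np.nonzero(m);w=np.array([ray("wrist",q,92,s)[:2] for q in zip(u,v)],np.float32);print(cv2.minAreaRect(w))
b=(cv2.inRange(hsv,(100,120,30),(130,255,255))>0)&(P[...,2]>52)&(P[...,2]<66)
v,u=np.nonzero(b);print(len(u),"border",u.min(),u.max(),v.min(),v.max());w=np.array([ray("wrist",q,59,s)[:2] for q in zip(u,v)],np.float32);r=cv2.minAreaRect(w);print(r,cv2.boxPoints(r).tolist())
E
```

```text
5.9833 [ 570.65418614 -263.95250296  187.41717946] 42.78410910484606
228 [91.00611163 93.26505517]
136 [ 575.60902031 -262.03679812   91.90269081]
((574.8848266601562, -262.2172546386719), (25.662839889526367, 8.771591186523438), 62.887874603271484)
9124 border 146 329 215 323Traceback (most recent call last):
  File "<stdin>", line 11, in <module>
  File "h.py", line 15, in ray
    p,R,t=cam(name,s);F=f(p)
          ~~~^^^^^^^^
  File "h.py", line 5, in cam
    p=camera_params(name)
ValueError: time passes only in moves, steps and waits
```

View pics/w2.png

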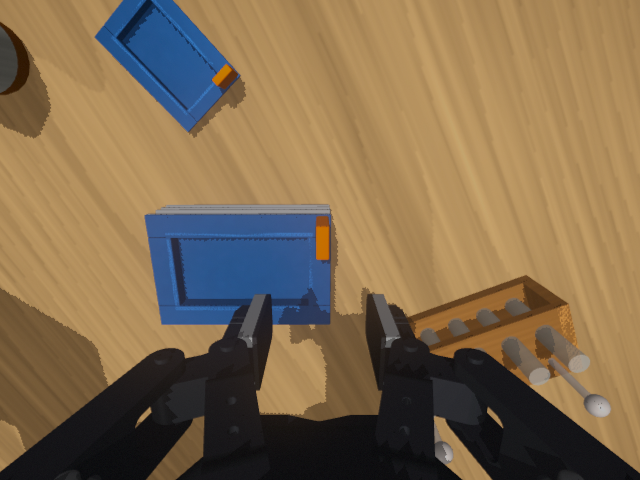

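The wrist view shows the stack's tray with its tab at (322,238), aligned with the jaws; the rack at (490,340) is clear. The tab is at about (574,-262), so I'll descend and grip.

>>> move_arm(twist=[[0,0,-0.002],[0,0,-0.002],[0,0,-0.002],[0,0,-0.002],[0,0,-0.002],[0,0,-0.002],[0,0,-0.002],[0,0,-0.002],[0,0,-0.002],[0,0,-0.002]], delta_pos=[[-0.003,0.03,0.002],[-0.003,0.055,0.002],[-0.003,0.075,0.002],[-0.003,0.09,0.002],[-0.003,0.1,0.002],[-0.003,0.11,0.002],[-0.003,0.117,0.002],[-0.003,0.122,0.002],[-0.003,0.122,0.002],[-0.003,0.122,0.002]], grip=[0.5,0.5,0.5,0.5,0.5,0.5,0.5,0.5,0.5,0.5])

```text
t: 6.87
tcp_pos: [574.4, -260.6, 66.1]
tcp_rot: [[-0.455, -0.002, 0.89], [-0.89, -0.001, -0.455], [0.001, -1.0, -0.002]]
wrist_force: [0.5, -1.2, 1.1]
grip_width: 42.5
```

```bash
python3 - <<'E'
from h import *
s=sense();print(s["tcp_pos"],s["wrist_force"])
im,d=grab_frame("wrist");save("w3.png",im)
E
```

```text
[ 574.4011808  -260.63575929   66.13254343] [ 0.45235304 -1.23614926  1.12977273]
```

View pics/w3.png

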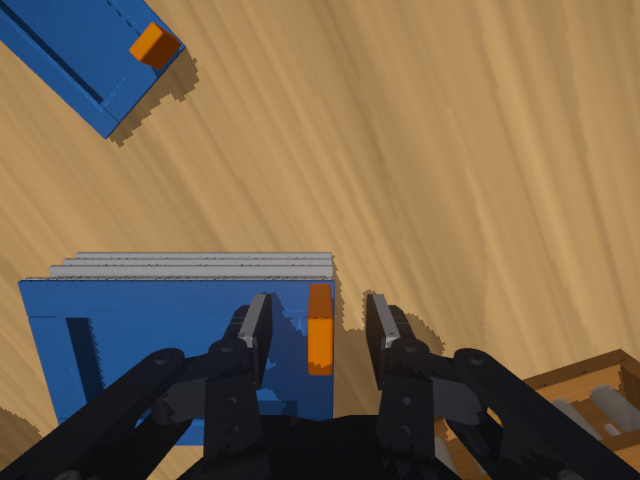

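The tab at (320,330) is centred between the pads. I'll close on it.

>>> move_arm(twist=[[0,0,0],[0,0,0],[0,0,0],[0,0,0],[0,0,0],[0,0,0],[0,0,0],[0,0,0],[0,0,0],[0,0,0]], delta_pos=[[0,0.002,0],[0,0.002,0],[0,0.002,0],[0,0.002,0],[0,0.002,0],[0,0.002,0],[0,0.002,0],[0,0.002,0],[0,0.002,0],[0,0.002,0]], grip=[0.5,0.5,1,1,1,1,1,1,1,1], force=80)

```text
t: 7.75
tcp_pos: [574.8, -260.9, 64.8]
tcp_rot: [[-0.456, -0.001, 0.89], [-0.89, -0.001, -0.456], [0.001, -1.0, -0.0]]
wrist_force: [-0.6, 0.5, 5.6]
grip_width: 8.6
```

```bash
cat > peel.py <<'E'
from h import *
s=sense();T=np.array(s["tcp_rot"]);p=np.array(s["tcp_pos"]);print(p,s["wrist_force"],s["ft_torque"],s["grip_width"])
yaw=np.radians(-27);X=np.array([np.cos(yaw),np.sin(yaw),0]);Y=np.array([-X[1],X[0],0])
tab=p-19*T[:,1]; piv=tab+(-143)*X+(-86)*Y; piv[2]=56
v=tab-piv;h=v*[1,1,0];ax=np.cross(h,[0,0,1]);ax/=np.linalg.norm(ax)
# raising the tab corner: rotation about ax (right-hand) takes h up
for a in np.linspace(0.035,0.35,10):
    R=Ro.from_rotvec(ax*a);q=piv+R.apply(p-piv)
    print(round(a,3),np.round(Ro.from_matrix(T.T@R.as_matrix()@T).as_rotvec(),4).tolist(),np.round(T.T@(q-p)/1000,4).tolist())
E
python3 peel.py
```

```text
[ 574.75728267 -260.88864566   64.84069384] [-0.64806798  0.48671365  5.64705271] [ 0.09417908  0.25066103 -0.03213856] 8.582038175347972
0.035 [0.03, 0.0, 0.0181] [0.0002, -0.0058, -0.0004]
0.07 [0.0599, 0.0001, 0.0362] [0.0005, -0.0116, -0.0009]
0.105 [0.0899, 0.0001, 0.0543] [0.001, -0.0174, -0.0016]
0.14 [0.1198, 0.0001, 0.0724] [0.0015, -0.0232, -0.0025]
0.175 [0.1498, 0.0002, 0.0905] [0.0022, -0.0289, -0.0035]
0.21 [0.1798, 0.0002, 0.1086] [0.0029, -0.0346, -0.0047]
0.245 [0.2097, 0.0002, 0.1266] [0.0037, -0.0402, -0.0061]
0.28 [0.2397, 0.0003, 0.1447] [0.0047, -0.0458, -0.0077]
0.315 [0.2696, 0.0003, 0.1628] [0.0057, -0.0512, -0.0094]
0.35 [0.2996, 0.0003, 0.1809] [0.0069, -0.0567, -0.0113]
```

Gripped; the 8.6 mm opening fits the tab. I'll peel about the opposite corner, slowly.

>>> move_arm(twist=[[0.015,0,0.009],[0.03,0,0.018],[0.045,0,0.027],[0.06,0,0.036],[0.075,0,0.045],[0.09,0,0.054],[0.105,0,0.063],[0.12,0,0.072],[0.135,0,0.081],[0.15,0,0.09]], delta_pos=[[0.0001,-0.004,-0.0002],[0.0002,-0.007,-0.0004],[0.0004,-0.01,-0.0006],[0.0005,-0.0126,-0.0009],[0.0007,-0.0155,-0.0012],[0.001,-0.0184,-0.0016],[0.0012,-0.0213,-0.002],[0.0015,-0.0242,-0.0025],[0.0018,-0.027,-0.003],[0.0022,-0.03,-0.0035]], grip=[1,1,1,1,1,1,1,1,1,1])

```text
t: 8.58
tcp_pos: [570.6, -261.1, 95.4]
tcp_rot: [[-0.448, 0.175, 0.877], [-0.89, 0.011, -0.456], [-0.089, -0.985, 0.151]]
wrist_force: [0.4, 0.6, -1.1]
grip_width: 9.0
```

```bash
python3 - <<'E'
from h import *
s=sense();print(s["tcp_pos"],s["wrist_force"],s["ft_torque"],s["grip_width"],s["tcp_rot"])
im,d=grab_frame("scene");save("s2.png",cv2.resize(im[150:300,180:380],(800,600),interpolation=cv2.INTER_CUBIC))
E
```

```text
[ 570.64795782 -261.11739572   95.36008868] [ 0.39711024  0.62471899 -1.06769673] [ 0.10691665  0.08084889 -0.03776292] 9.029566448861218 [[-0.44757739  0.17464207  0.87702601]
 [-0.88978343  0.01087475 -0.45625343]
 [-0.08921849 -0.98457193  0.15052633]]
```

View pics/s2.png

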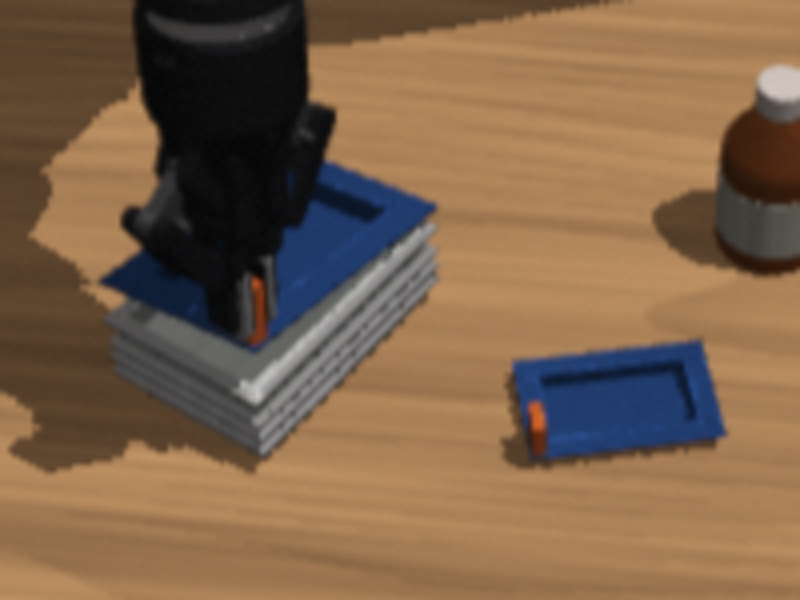

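The tray is peeling from the tab corner (about (250,350) in the crop) and the stack stands flat. I'll continue to about 0.35 rad.

```bash
python3 - <<'E'
from h import *
s=sense();T=np.array(s["tcp_rot"]);p=np.array(s["tcp_pos"])
yaw=np.radians(-27);X=np.array([np.cos(yaw),np.sin(yaw),0]);Y=np.array([-X[1],X[0],0])
p0=np.array([574.76,-260.89,64.84]);T0=down(-27.1);piv=p0-143*X-86*Y;piv[2]=56
h=(p0-piv)*[1,1,0];ax=np.cross(h,[0,0,1]);ax/=np.linalg.norm(ax)
for a in (.21,.245,.28,.315,.35,.36):
    R=Ro.from_rotvec(ax*a);q=piv+R.apply(p0-piv)
    print(a,np.round(Ro.from_matrix(T.T@R.as_matrix()@T0).as_rotvec(),3).tolist(),np.round(T.T@(q-p)/1000,4).tolist())
E
```

```text
0.21 [0.027, 0.0, 0.019] [0.0002, -0.0037, -0.0004]
0.245 [0.057, 0.0, 0.037] [0.0005, -0.0095, -0.0009]
0.28 [0.087, 0.0, 0.055] [0.0009, -0.0153, -0.0016]
0.315 [0.117, 0.0, 0.073] [0.0014, -0.021, -0.0025]
0.35 [0.147, 0.0, 0.091] [0.0021, -0.0268, -0.0035]
0.36 [0.156, 0.0, 0.096] [0.0023, -0.0284, -0.0038]
```

>>> move_arm(twist=[[0.014,0,0.009],[0.027,0,0.019],[0.042,0,0.028],[0.057,0,0.037],[0.072,0,0.046],[0.087,0,0.055],[0.102,0,0.064],[0.117,0,0.073],[0.132,0,0.082],[0.147,0,0.091]], delta_pos=[[0.0001,-0.002,-0.0002],[0.0002,-0.0037,-0.0004],[0.0003,-0.0066,-0.0006],[0.0005,-0.0095,-0.0009],[0.0007,-0.0124,-0.0012],[0.0009,-0.0153,-0.0016],[0.0011,-0.0181,-0.002],[0.0014,-0.021,-0.0025],[0.0017,-0.0239,-0.003],[0.0021,-0.0268,-0.0035]], grip=[1,1,1,1,1,1,1,1,1,1])

```text
t: 9.47
tcp_pos: [561.4, -261.8, 121.8]
tcp_rot: [[-0.424, 0.343, 0.838], [-0.888, 0.024, -0.459], [-0.178, -0.939, 0.295]]
wrist_force: [-0.2, -1.0, -0.6]
grip_width: 8.6
```

```bash
cat > st.py <<'E'
from h import *
import sys
s=sense();print(s["t"],np.round(s["tcp_pos"],1),np.round(s["wrist_force"],1),np.round(s["grip_width"],1),np.round(s["joint_positions"]))
E
python3 - <<'E'
exec(open("st.py").read())
im,d=grab_frame("scene");save("s3.png",cv2.resize(im[150:300,180:380],(800,600),interpolation=cv2.INTER_CUBIC))
p=s["tcp_pos"]
# straight up 110 keeping tilt, first
goal([p[0],p[1],p[2]+100],s["tcp_rot"])
E
```

```text
9.4667 [ 561.4 -261.8  121.8] [-0.2 -1.  -0.6] 8.6 [-31.  15. -20.  39.  11.  88.]
dpos m [-0.018, -0.0934, 0.0299] twist [-0.0008, -0.0002, -0.0004]
```

View pics/s3.png

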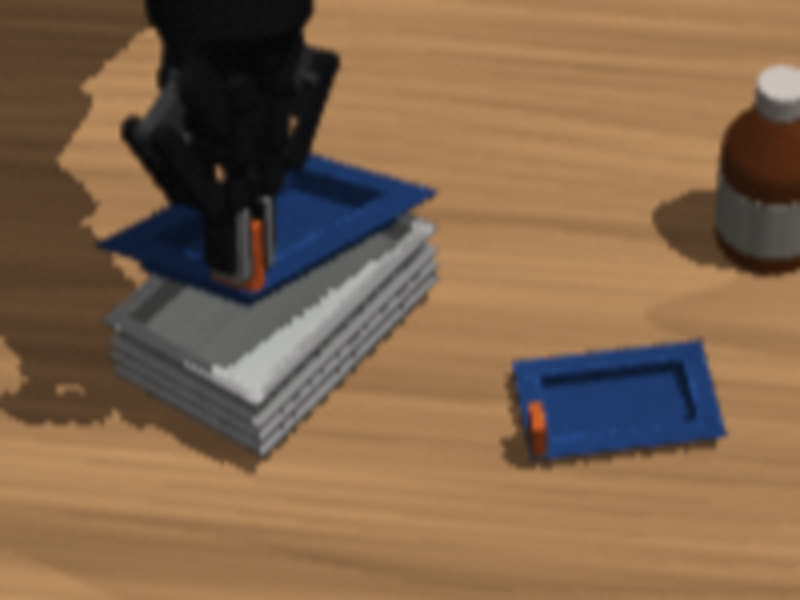

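The tray is well tilted, and the stack is flat and in place. Next, lift straight up.

>>> move_arm(twist=[[0,0,0],[0,0,0],[0,0,0],[0,0,0],[0,0,0],[0,0,0],[0,0,0],[0,0,0],[0,0,0],[0,0,0]], delta_pos=[[-0.001,-0.0045,0.0015],[-0.002,-0.009,0.003],[-0.003,-0.016,0.005],[-0.005,-0.026,0.008],[-0.007,-0.038,0.012],[-0.01,-0.052,0.017],[-0.013,-0.068,0.022],[-0.016,-0.083,0.027],[-0.018,-0.093,0.03],[-0.018,-0.093,0.03]], grip=[1,1,1,1,1,1,1,1,1,1])

```text
t: 10.35
tcp_pos: [563.3, -262.5, 225.0]
tcp_rot: [[-0.423, 0.348, 0.837], [-0.889, 0.022, -0.458], [-0.178, -0.937, 0.3]]
wrist_force: [0.6, 0.0, -1.7]
grip_width: 8.7
```

```bash
python3 - <<'E'
exec(open("st.py").read())
# level, above current place: then over mat
for yaw in(-27,10,20):
  y=np.radians(yaw);X=np.array([np.cos(y),np.sin(y),0]);Y=np.array([-X[1],X[0],0])
  t=np.array([464.6,186.2,0])+68*X+36*Y
  print(yaw,np.round(t,0))
goal([565,-261,225],down(-27.1))
E
```

```text
10.35 [ 563.3 -262.5  225. ] [ 0.6  0.  -1.7] 8.7 [-31.  11.  -9.  53.  11.  88.]
-27 [542. 187.   0.]
10 [525. 233.   0.]
20 [516. 243.   0.]
dpos m [-0.0021, 0.0006, 0.0007] twist [-0.3066, 0.0008, -0.1821]
```

Clear of the stack. Now level the tray in place.

>>> move_arm(twist=[[-0.04,0,-0.024],[-0.08,0,-0.048],[-0.12,0,-0.071],[-0.16,0,-0.095],[-0.2,0,-0.119],[-0.24,0,-0.143],[-0.275,0,-0.163],[-0.307,0.001,-0.182],[-0.307,0.001,-0.182],[-0.307,0.001,-0.182]], delta_pos=[[0,0,0],[0,0,0],[0,0,0],[0,0,0],[-0.001,0,0],[-0.001,0,0],[-0.002,0,0],[-0.002,0,0],[-0.002,0,0],[-0.002,0,0]], grip=[1,1,1,1,1,1,1,1,1,1])

```text
t: 11.18
tcp_pos: [564.7, -260.6, 224.4]
tcp_rot: [[-0.455, -0.001, 0.89], [-0.89, 0.001, -0.455], [-0.001, -1.0, -0.001]]
wrist_force: [0.1, 0.0, -0.4]
grip_width: 9.0
```

```bash
python3 - <<'E'
exec(open("st.py").read())
goal([545,-15,215],down(-8))
E
```

```text
11.1833 [ 564.7 -260.6  224.4] [ 0.1  0.  -0.4] 9.0 [-25.  24.  13.  79.   0.  92.]
dpos m [-0.2097, 0.0096, -0.1292] twist [0.0008, -0.3328, -0.0008]
```

>>> move_arm(twist=[[0,-0.033,0],[0,-0.067,0],[0,-0.1,0],[0,-0.133,0],[0,-0.167,0],[0,-0.2,0],[0,-0.233,0],[0,-0.267,0],[0,-0.3,0],[0,-0.333,0]], delta_pos=[[-0.01,0,-0.006],[-0.03,0.001,-0.018],[-0.055,0.002,-0.034],[-0.08,0.003,-0.049],[-0.105,0.004,-0.065],[-0.13,0.006,-0.08],[-0.155,0.007,-0.095],[-0.175,0.008,-0.108],[-0.195,0.009,-0.12],[-0.21,0.01,-0.129]], grip=[1,1,1,1,1,1,1,1,1,1])

```text
t: 12.02
tcp_pos: [544.2, -12.6, 214.9]
tcp_rot: [[-0.135, 0.001, 0.991], [-0.991, 0.002, -0.135], [-0.002, -1.0, 0.0]]
wrist_force: [-0.3, -0.1, -0.3]
grip_width: 8.6
```

```bash
python3 - <<'E'
exec(open("st.py").read())
goal([525,233,180],down(10))
E
```

```text
12.0167 [544.2 -12.6 214.9] [-0.3 -0.1 -0.3] 8.6 [-1. 16. -0. 74.  0. 96.]
dpos m [-0.2407, 0.0354, -0.0522] twist [-0.0008, -0.3101, -0.0019]
```

>>> move_arm(twist=[[0,-0.033,0],[0,-0.067,0],[0,-0.1,0],[0,-0.133,0],[0,-0.167,0],[0,-0.2,0],[0,-0.233,0],[0,-0.267,0],[0,-0.29,0],[0,-0.31,0]], delta_pos=[[-0.025,0,-0.005],[-0.055,0,-0.012],[-0.085,0.003,-0.018],[-0.115,0.007,-0.025],[-0.145,0.013,-0.031],[-0.175,0.02,-0.038],[-0.2,0.026,-0.043],[-0.22,0.031,-0.048],[-0.233,0.034,-0.051],[-0.241,0.035,-0.052]], grip=[1,1,1,1,1,1,1,1,1,1])

```text
t: 12.85
tcp_pos: [524.0, 234.6, 180.1]
tcp_rot: [[0.177, 0.001, 0.984], [-0.984, 0.002, 0.177], [-0.002, -1.0, 0.001]]
wrist_force: [0.1, -0.1, -0.7]
grip_width: 8.6
```

>>> move_arm(twist=[[0,0,0],[0,0,0],[0,0,0],[0,0,0],[0,0,0],[0,0,0],[0,0,0],[0,0,0],[0,0,0],[0,0,0]], delta_pos=[[0,0.002,0],[0,0.004,0],[0,0.006,0],[0,0.007,0],[0,0.007,0],[0,0.007,0],[0,0.007,0],[0,0.007,0],[0,0.007,0],[0,0.007,0]], grip=[1,1,1,1,1,1,1,1,1,1])

```text
t: 13.68
tcp_pos: [524.1, 234.6, 173.2]
tcp_rot: [[0.177, 0.001, 0.984], [-0.984, 0.002, 0.177], [-0.002, -1.0, 0.001]]
wrist_force: [0.1, 0.2, -0.4]
grip_width: 8.4
```

```bash
python3 - <<'E'
exec(open("st.py").read())
im,d=grab_frame("top");im2,d2=grab_frame("scene");save("t4.png",np.vstack([cv2.resize(im[130:360,130:480],(700,460))[:300+160],np.zeros((0,700,3),np.uint8)]));save("s4.png",im2)
for n,I,D in(("top",im,d),("scene",im2,d2)):
    P=pts(n,D);h=cv2.cvtColor(I,cv2.COLOR_RGB2HSV);b=(cv2.inRange(h,(100,120,30),(130,255,255))>0)&(P[...,1]>60)&(P[...,0]>300)&(P[...,2]>120)&(P[...,2]<200)
    q=P[b];c,r,*_=np.linalg.lstsq(np.c_[q[:,:2]-q[:,:2].mean(0),np.ones(len(q))],q[:,2],rcond=None);print(n,len(q),q.mean(0),"slopes",c,np.percentile(q,[2,98],axis=0))
    r=cv2.minAreaRect(q[:,:2].astype(np.float32));print(r)
# stack now
P=pts("top",d);q=P[235:325,340:430].reshape(-1,3);q=q[(q[:,2]>50)&(q[:,2]<64)];print("stack rim",cv2.minAreaRect(q[:,:2].astype(np.float32)),np.median(q[:,2]))
q=P[200:240,230:275].reshape(-1,3);q=q[(q[:,2]>56)&(q[:,2]<75)];print("plunger",len(q),q.mean(0) if len(q) else "")
E
```

```text
13.6833 [524.1 234.6 173.2] [ 0.1  0.2 -0.4] 8.4 [ 24.  20.  -1.  69.   0. 104.]
top 3007 [459.68440439 184.78394824 160.24827301] slopes [-1.07997210e-02 -3.33906284e-02  1.60248273e+02] [[391.46171592 133.62226024 149.21261384]
 [533.34177348 230.79702781 170.91411827]]
((462.2096862792969, 185.85733032226562), (147.03150939941406, 99.84516143798828), 10.64883041381836)
scene 2520 [458.15942872 183.52820503 159.94103221] slopes [ 2.07610338e-02 -3.23664894e-02  1.59941032e+02] [[395.79131941 134.0151418  149.80290525]
 [538.1541243  227.22630409 169.20321114]]
((465.6800231933594, 185.11294555664062), (149.3625946044922, 99.83341979980469), 11.029781341552734)
stack rim ((497.0641784667969, -262.802978515625), (100.69119262695312, 150.5216522216797), 62.029666900634766) 55.95652966612943
plunger 44 [638.77588945  61.30655728  61.56877616]
```

View pics/s4.png

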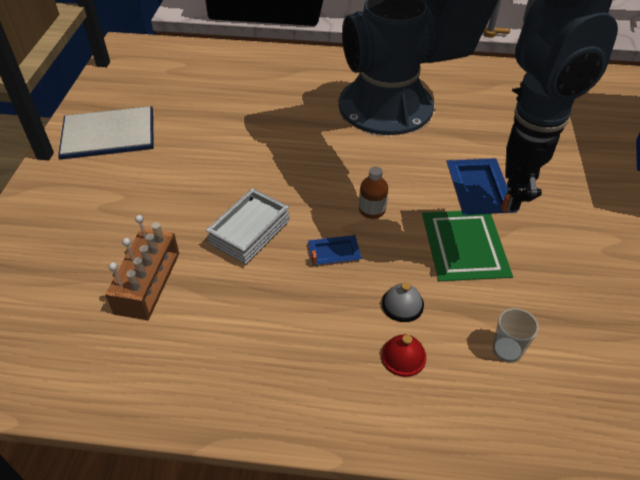

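The scene view shows the tray held level above the mat (seen obliquely at (478,186)), the stack flat at (248,227), and the bell, bottle, beaker and rack where they were. The tray centre measures about (464,185.5) against the mat at (465,186), with its underside at about 150 mm and tilt around 0.03 rad. I'm handing the job in.

```bash
python3 -c "
from h import *
print(close_job())"
```

```text
the job is handed in; nothing more can be done
None
```

I rang the steel bell, peeled the blue tray free by its tab, and handed the job in at about 13.7 s. The tray is held level over the mat. `close_job()` gives no verdict, so the results below are my own measurements.

- **Bell:** I pressed the plunger until the force reached 18 N, well past the 5 N expected at the stop. On release the camera measured it back at its starting height of about 62 mm.
- **Peel:** I gripped the orange tab at 80 N and tilted the tray to 0.35 rad about the opposite corner, then lifted and levelled it. Pictures during the peel show the stack flat on the bench.
- **Final position:** The two cameras put the tray centre within about 3 mm of the mat's centre. Its underside is about 150 mm up (150.4 mm worked out from the arm pose), and its tilt is about 0.03 rad. The grip opening held at 8.4–9 mm throughout.
- **Surroundings:** The stack is within about 2 mm of its start, with its rim at 56 mm. The glassware and rack look unmoved in the last picture, but I didn't re-measure them.
- **Disagreements:** Top and wrist views differed by about 3 mm on the tab. A first scene-view reading of the plunger was about 12 mm off, probably because background pixels got into the mask, so I used the close wrist view instead. No other check failed.

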